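# Sweep the saw waste off the cutting mat into the dustpan

## Task

Clear the cutting mat of saw waste: sweep the two flat round hole-saw plugs and the rectangular bar end along the mat, over the lip and right inside the dustpan with the fingertips. Push them only, do not pick them up. Leave the taller volume knob standing where it is among them, and do not disturb the knife, the jar or anything else.

Things in the scene. Friction and masses are not known exactly. Their poses are not given: they have to be found in the camera images.
- pan: steel bench dustpan lying on the mat, firmly fixed, open on top. Origin: centre of its underside (on the mat); z up, +x from mouth to back. x -100 to 100, y -120 to 120. Floor 2 above the mat from x = -48 to the back wall at 98. Side walls 2 thick (inner faces y = +-118), 6 high at the mouth, 34 at x = -30, 46 at the back; back wall 46 high. Handle behind, to x = 236, up to 58 high
- pan_lip (a point): middle of the dustpan's lip edge at its mouth, on the mat (x = -100, y = 0 in the pan's frame; same axes). The lip is a straight wedge across the whole mouth: level with the mat at its edge, rising evenly to a crest 7 high 40 mm further in (pan x = -60), then falling to the pan's floor 12 mm beyond (x = -48)
- plug_a: one plug left by a hole saw: a flat disc, diameter 36, 12 thick, pale grey-white flecked plastic with a small dark pilot hole in the middle of each face, about 14 g, lying flat and loose on the mat. Origin at the middle of the disc (6 mm above the mat)
- plug_b: the other plug left by a hole saw: a flat disc, diameter 36, 12 thick, pale grey-white flecked plastic with a small dark pilot hole in the middle of each face, about 14 g, lying flat and loose on the mat. Origin at the middle of the disc (6 mm above the mat)
- bar_end: end sawn off a flat bar: rectangular block 40 (x) x 28 (y) x 12 (z) of the same pale flecked plastic, about 15 g, lying flat and loose on the mat. Origin at its middle (6 mm above the mat)
- knob: finished volume knob of the same plastic standing on the mat among the waste: round, skirt diameter 32, 24 high, ribbed side, dark line on top, 30 g, loose. Origin: centre of its underside. To be left standing
- mat: green cutting mat with a printed grid, fixed, 450 (x) x 600 (y) x 3 thick. Origin: centre of its underside, on the desk at z = 0; its top is at z = 3 mm
- knife: utility knife lying along the mat's far edge, 153 long (x -68 to 85, blade to +x), 27 wide, 20 high, loose; leave. Origin: under the handle
- jar: small jar of brass inserts with a black lid near the mat's far right corner, diameter 45, 48 high, loose; leave. Origin: centre of its underside
- speaker_a: speaker housing of marbled recycled plastic with an aluminium face plate up, 180 (x) x 78 (y) x 69, loose, on the desk at the far right; leave. Origin: centre of its underside
- speaker_b: the same kind of speaker housing, on the desk at the near right; leave. Origin: centre of its underside
- straightedge: aluminium straightedge lying on the desk to the left of the mat, 330 (x) x 42 x 12, loose; leave. Origin: centre of its underside
- pencil_pot: grey pencil pot with pencils, on the desk beyond the left end of the mat, diameter 72, 95 high, pencils to 185, loose; leave. Origin: centre of its underside

How it is judged:
By the outcome, as a careful person would: the job done as asked, in the order asked, and still so for the second after the job is handed in, with the robot touching nothing.
It also fails if it takes over 67 s, if anything falls off the work surface, if the arm or the gripper's body presses on something with over 40 N, if the wrist force passes 120 N, or if a joint passes its speed limit or range.

## Robot

A 7-joint arm with a two-finger parallel gripper is mounted at the origin on the work surface. World frame = base frame: x ahead of the robot, y to its left, z up, the work surface at z = 0. Lengths are in m, angles in degrees, forces in N, time in s.
With the tool pointing down it reaches from about 0.425 to 0.875 m from the base axis. Payload 4.7 kg.
Tool frame: the origin (TCP) lies between the finger pads; the fingertips stand 8 mm ahead of it and the grasp point (between the pads) lies 11 mm behind it; z points along the fingers, y is the line along which they close (so a half turn about z gives the same grasp; the last joint's range is limited). The gripper opens to 87 mm and grips with 3 to 60 N. Pads are 19 mm wide; open, the fingers measure 117 mm over their backs; the gripper's body (75 mm by 190 mm) begins 51 mm behind the grasp point.
Start: joints at [-64.681, 18.392, -4.016, 83.108, 1.295, 78.541, -3.26], TCP at [0.27, 0.591, 0.195] pointing down, gripper open.
Joint ranges: [-163.93, 163.93], [-17.29, 119.83], [-79.2, 71.16], [3.27, 140.29], [-89.18, 269.18], [5.43, 117.66], [-154.24, 154.24]. Speed limits (degrees/s): [147.25, 147.25, 180, 180, 180, 180, 180].

## Interface

Orientations are given as [roll, pitch, yaw] about the fixed x, y, z axes, in that order (R = Rz(yaw) Ry(pitch) Rx(roll)).
In Python, from cell import env, viewer gives the robot as it stands. The module is installed in compiled form; this text tells all that it offers.
- The arm moves only by the tool arm_command, never from a script. Its argument "series" is a list of rows, each a list of 2 entries, a list of its own where there are three numbers: the shift along the tool's x, y, z in mm, then the turn about the tool's z in rad. A call has exactly 5 rows; each row is the pose to reach, as a shift and turn from the pose commanded when the call began, along the tool's axes at that moment; what a row does not reach only later rows make up. A row lasts 1/10 s, in which the tool goes at most 50 mm and 8.59 degrees, less where a joint would pass 70% of its speed; a pose out of reach is approached as far as the arm can. A call with a gripper value outside its range is refused whole. "grip" is the gripper command: -1 is fully open, 1 is shut, values between are in proportion, set as the call begins (left out, the last holds). The fingers move at their own pace and stop on an object; "grip_force" is the grip in N (left out, the last holds). Time passes only in rows, so rows that repeat a pose let the fingers close, or fill a call up. It gives the time, the measured TCP pose, the force, the opening and the grip force at its end, in the units of the state.
- env.get_obs(): the state, without advancing time (a new reading comes with each control period).
- viewer.read_camera(name): name is "side" or "top" or "wrist"; returns (picture, depth): 400x640x3 uint8, blue, green, red; 400x640 float32, m along the optical axis (not along the pixel's ray), 0 where there is no reading.
- viewer.calibration(name): a dict with "K" (3x3 intrinsics, pixels), "dist" ([k1, k2, p1, p2, k3] as OpenCV has them; the pictures are not rectified), "T" (4x4, takes a point from camera to world coordinates); the wrist camera has in their place "hand_eye" (4x4, takes a point from camera to tool coordinates, whose origin is the TCP and whose axes are the flange's). Camera axes: x right, y up, looking along -z (the intrinsics and any distortion apply to the point x, -y, -z); pixel columns grow to the right and rows downward; lengths in m; the calibration is good to about 2 mm. A picture is of the moment at which its call begins: read the wrist's pose just before it. calibration takes no time and is no camera call.
- env.sign_off(): hands the job in; it is judged then, once.
The state is a dict: "time_s": time; "qpos": joint angles; "joint_velocities": joint speeds; "effort": joint torques, N m; "tool_pos": TCP position; "tool_rot": TCP orientation; "force": force on the tool from outside, world axes, zero at the start; "wrist_torque": the same for the moment, N m; "grip_width": finger opening in m; "grasp_force": force on a finger pad.
Only numpy, scipy, OpenCV 4.12 (cv2) and the standard library are available. Lean on these libraries where they do the work, as an engineer would, in place of code of your own. Each camera call takes 0.05 s, during which the arm holds its last target. There are 200 camera calls.

## Working session

There is one attempt and no reset: what is moved stays moved. The work goes in short steps, Python scripts to look and compute and a tool call to move; the robot and the scene stay as the last step left them, time stands still between calls to the robot, and variables do not carry over. Pictures are saved under pics/ and viewed, at most 10 in all, crops included, and the job is handed in when it is done.

Besides the shell and the picture viewer there is one more tool, called after "Call:" as name([rows], argument=value, ...), one row to a line, values as JSON. arm_command: Moves the arm, as the interface text tells. Its arguments: {"type":"object","properties":{"series":{"type":"array"},"grip":{"type":"number"},"grip_force":{"type":"number"}},"required":["series"]}

```bash
mkdir -p pics; cat > h.py <<'E'
import numpy as np, cv2
from cell import env, viewer
def w(cal,u,v,z):
    p=cv2.undistortPoints(np.array([[[u,v]]],float),np.array(cal["K"]),np.array(cal["dist"]))[0,0]
    T=np.array(cal["T"]); d=T[:3,:3]@np.array([p[0],-p[1],-1]); o=T[:3,3]
    return o+d*(z-o[2])/d[2]
def px(cal,P):
    T=np.array(cal["T"]); q=T[:3,:3].T@(np.array(P)-T[:3,3])
    q=q*np.array([1,-1,-1]); return cv2.projectPoints(q.reshape(1,1,3),np.zeros(3),np.zeros(3),np.array(cal["K"]),np.array(cal["dist"]))[0][0,0]
E
python3 - <<'E'
from h import *
for n in("top","side"):
    p,d=viewer.read_camera(n); cv2.imwrite(f"pics/{n}0.png",p); np.save(f"{n}d.npy",d)
    print(n,np.round(np.array(viewer.calibration(n)["T"]),3).tolist())
o=env.get_obs();print(o)
E
```

```text
top [[0.005, 0.991, -0.13, 0.406], [-1.0, 0.006, 0.008, 0.042], [0.009, 0.13, 0.991, 1.273], [0.0, 0.0, 0.0, 1.0]]
side [[0.979, 0.152, -0.139, 0.403], [-0.206, 0.74, -0.64, -0.736], [0.006, 0.655, 0.756, 0.924], [0.0, 0.0, 0.0, 1.0]]
{'time_s': 0.1, 'qpos': array([-64.68083101,  18.43460895,  -4.0149775 ,  83.16889489,
         1.29587079,  78.54020469,  -3.26019988]), 'joint_velocities': array([-0.02377103, -0.02876596,  0.00776545, -0.12898379, -0.03148808,
        0.01047509,  0.01380939]), 'effort': array([-7.00088094e-04, -4.92568016e+01, -4.06004721e-01, -3.13399816e+01,
       -6.40825205e-02,  3.93620844e-02,  7.55958786e-05]), 'tool_pos': array([0.26949905, 0.59089802, 0.19396454]), 'tool_rot': array([-1.79901570e+02,  6.50597097e-03,  1.55489901e+02]), 'force': array([ 0.08181163,  0.23488958, -0.57529418]), 'wrist_torque': array([-0.01713415, -0.00073207, -0.00773233]), 'grasp_force': 0.0, 'grip_width': 0.08668990523932653}
```

View pics/top0.png

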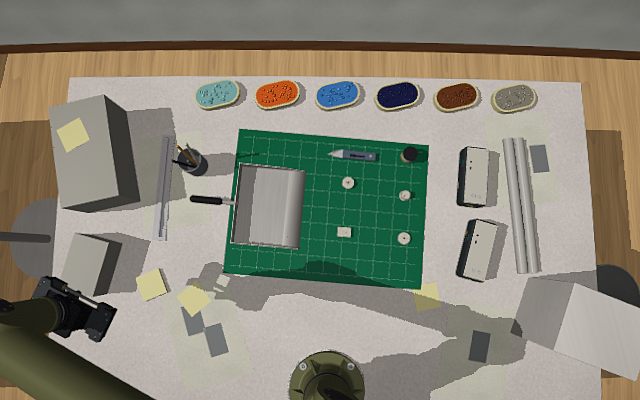

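```bash
python3 - <<'E'
import cv2
p=cv2.imread("pics/top0.png"); cv2.imwrite("pics/top0c.png",cv2.resize(p[140:290,230:430],None,fx=4,fy=4,interpolation=cv2.INTER_CUBIC))
E
```

```text
(no output)
```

View pics/top0c.png

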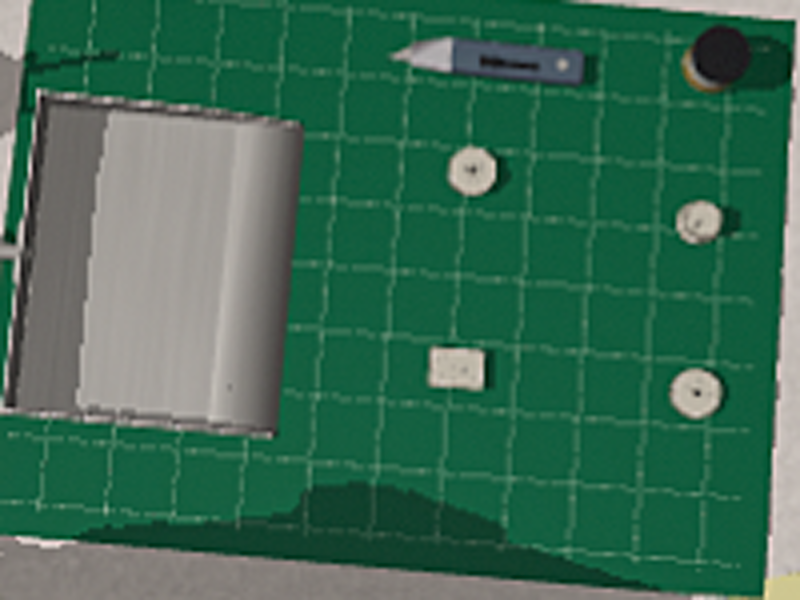

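View pics/side0.png

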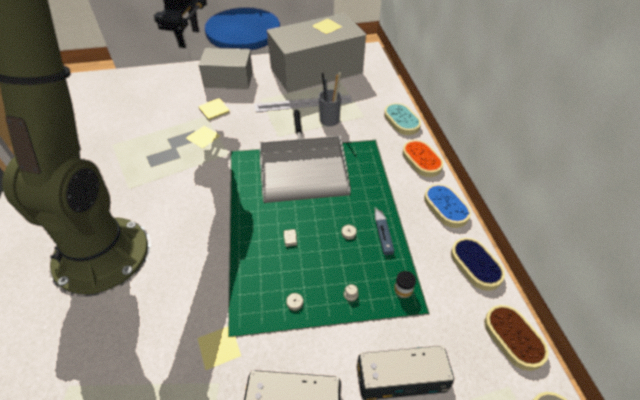

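The top crop shows plugs at (472,170) and (696,392), the bar at (457,368), the knob at (700,221), and the lip corners at (302,125) and (276,435). The side view agrees.

```bash
python3 - <<'E'
from h import *
from scipy.spatial.transform import Rotation as R
c=viewer.calibration("top")
def f(n,u,v,z): print(n,np.round(w(c,230+(u-1.5)/4,140+(v-1.5)/4,z)*1000,1)[:2])
f("plug1",472,170,.015);f("plug2",696,392,.015)
for q in((429,345),(484,347),(485,390),(430,387)): f("bar",*q,.015)
f("knob",699,220,.027)
f("lipfar",302,125,.009);f("lipnear",276,435,.009)
f("backfar",40,92,.049);f("backnear",6,408,.049)
f("knifetip",392,55,.01);f("knifeend",583,82,.01);f("knifebot",452,72,.01);f("jar",716,60,.051)
f("matTR",795,20,.003);f("matBR",768,597,.003)
# blob centroids
p=cv2.imread("pics/top0.png"); m=(p.min(2)>120).astype(np.uint8);m[:, :312]=0;m[:150]=0;m[265:]=0;m[:,420:]=0
n,l,s,ce=cv2.connectedComponentsWithStats(m)
for i in range(1,n):
  if s[i,4]>30: print(s[i],ce[i],np.round(w(c,*ce[i],.014)*1000,1)[:2])
o=env.get_obs(); print(R.from_euler('xyz',o['tool_rot'],degrees=True).as_matrix().round(3))
E
```

```text
plug1 [615.3 -60.8]
plug2 [ 446.6 -229.9]
bar [481.2 -27.8]
bar [479.9 -69.4]
bar [447.5 -70. ]
bar [449.6 -28.5]
knob [ 576.2 -232.2]
lipfar [650.6  69.8]
lipnear [413.1  87.2]
backfar [666.8 265.6]
backnear [431.  283.7]
knifetip [7.061e+02 4.000e-01]
knifeend [ 686.  -147.9]
knifebot [693.  -46.1]
jar [ 694.8 -242.7]
matTR [ 739.1 -317.7]
matBR [ 292.8 -284.6]
[329 150  14   8  76] [337.         153.42105263] [705.3 -28.4]
[342 177  12  12 105] [347.73333333 182.33333333] [614.8 -61.3]
[399 190  11  11  81] [404.04938272 194.85185185] [ 577.2 -234.1]
[337 227  14  10 132] [343.79545455 231.59090909] [464.1 -48.8]
[398 232  12  12 110] [403.57272727 237.67272727] [ 446.5 -229.9]
[[-0.91   0.415 -0.001]
 [ 0.415  0.91  -0.002]
 [-0.    -0.002 -1.   ]]
```

Call:
arm_command([
  [[-35,-28,0],0.14],
  [[-70,-56,0],0.28],
  [[-105,-84,0],0.42],
  [[-140,-112,0],0.56],
  [[-174,-140,0],0.7],
], grip=0.63)

```text
time_s: 0.6
tool_pos: [0.3705, 0.3898, 0.1945]
tool_rot: [-180.0, 0.0, 115.0]
force: [0.9, 0.1, 0.8]
grip_width: 0.0548
grasp_force: 0.0
```

```bash
cat >> h.py <<'E'
def go(*pts,yaw=85.7):
    o=env.get_obs(); y0=o['tool_rot'][2]; p=o['tool_pos']*1000
    print("t",o['time_s'],"pos",p.round(1),"rot",o['tool_rot'].round(2),"q",o['qpos'].round(0),"grip",round(o['grip_width']*1e3,1),"F",o['force'].round(1))
    a=np.radians(y0)
    for q in pts:
        d=np.array(q)-p; print(q,"shift",np.round([np.cos(a)*d[0]+np.sin(a)*d[1],np.sin(a)*d[0]-np.cos(a)*d[1],-d[2]],1),"turn",round(np.radians(y0-yaw),3))
E
python3 -c "
from h import *
go((450,200,150),(461,-105,60))"
```

```text
t 0.6 pos [370.5 389.8 194.5] rot [-1.7997e+02  1.0000e-02  1.1504e+02] q [-55.   5.   6.  99.  -1.  76. -24.] grip 54.8 F [0.9 0.1 0.8]
(450, 200, 150) shift [-205.6   -8.2   44.5] turn 0.512
(461, -105, 60) shift [-486.6 -127.4  134.5] turn 0.512
```

Call:
arm_command([
  [[-41,-2,6],0.1],
  [[-82,-4,12],0.2],
  [[-123,-6,18],0.3],
  [[-164,-7,24],0.4],
  [[-206,-8,30],0.512],
])

```text
time_s: 1.1
tool_pos: [0.4511, 0.2007, 0.1645]
tool_rot: [-180.0, -0.0, 85.8]
force: [0.4, -0.9, 0.5]
grip_width: 0.0187
grasp_force: 0.0
```

```bash
python3 -c "
from h import *
go((458,-30,110),(458,-105,60))"
```

```text
t 1.1 pos [451.1 200.7 164.5] rot [-1.7999e+02 -1.0000e-02  8.5820e+01] q [-44.  -0.  17. 108.  -0.  72. -31.] grip 18.7 F [ 0.4 -0.9  0.5]
(458, -30, 110) shift [-229.6   23.7   54.5] turn 0.002
(458, -105, 60) shift [-304.4   29.2  104.5] turn 0.002
```

Call:
arm_command([
  [[-46,5,6],0],
  [[-92,10,14],0],
  [[-138,15,24],0],
  [[-184,20,38],0],
  [[-230,24,54],0],
])

```text
time_s: 1.6
tool_pos: [0.4591, -0.0305, 0.1107]
tool_rot: [179.9, -0.0, 86.1]
force: [0.4, -0.7, -0.3]
grip_width: 0.0164
grasp_force: 0.0
```

Call:
arm_command([
  [[-40,3,10],0],
  [[-76,6,25],0],
  [[-76,6,50],0],
  [[-76,6,75],0],
  [[-76,6,75],0],
])

```text
time_s: 2.1
tool_pos: [0.4565, -0.105, 0.033]
tool_rot: [-179.6, 0.0, 86.0]
force: [-0.7, -0.8, -0.2]
grip_width: 0.016
grasp_force: 0.0
```

```bash
python3 -c "
from h import *
go((460,-104,14),(470,60,14),(472,110,20),(478,175,20))
p,d=viewer.read_camera('side');cv2.imwrite('pics/s1.png',cv2.resize(p[130:330,220:440],None,fx=3,fy=3))"
```

```text
t 2.1 pos [ 456.5 -105.    33. ] rot [-1.7961e+02  5.0000e-02  8.5990e+01] q [-26.   6.  37. 120.  -4.  56.   9.] grip 16.0 F [-0.7 -0.8 -0.2]
(460, -104, 14) shift [ 1.3  3.4 19. ] turn 0.005
(470, 60, 14) shift [165.6   2.   19. ] turn 0.005
(472, 110, 20) shift [215.6   0.5  13. ] turn 0.005
(478, 175, 20) shift [280.9   1.9  13. ] turn 0.005
```

View pics/s1.png

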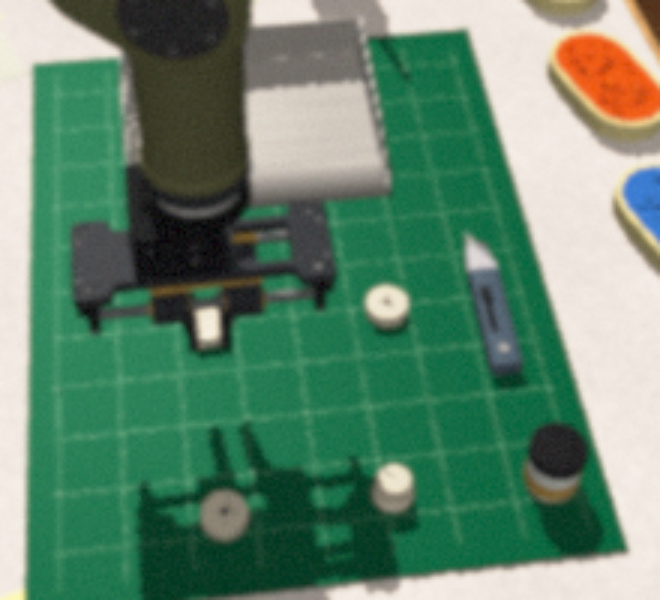

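```bash
python3 - <<'E'
from h import *
c=viewer.calibration("side")
def f(n,P): q=px(c,P); print(n,((q-[220,130])*3).round(0))
f("tip",(.4565,-.105,.025));f("tipL",(.4485,-.105,.025));f("tipR",(.4645,-.105,.025));f("tipup",(.4565,-.105,.075));f("bar",(.464,-.049,.015));f("plug",(.6148,-.0613,.015))
for b in((.45,-.07),(.478,-.07),(.478,-.03),(.45,-.03)): f("barc",(*b,.015))
p,d=viewer.read_camera("side"); z=d[130:330,220:440]
for uv in((208,328),(180,345),(208,350),(232,330),(208,370)): print(uv,z[uv[1]//3,uv[0]//3])
T=np.array(c["T"])
for P in((.464,-.05,.015),(.4565,-.105,.03)): print(-(T[:3,:3].T@(np.array(P)-T[:3,3]))[2])
cv2.imwrite("pics/s2.png",cv2.resize(p[210:260,265:325],None,fx=10,fy=10,interpolation=cv2.INTER_CUBIC))
E
```

```text
tip [211. 362.]
tipL [201. 364.]
tipR [220. 360.]
tipup [207. 325.]
bar [210. 314.]
plug [386. 297.]
barc [197. 336.]
barc [230. 331.]
barc [222. 294.]
barc [190. 299.]
(208, 328) 1.1278937
(180, 345) 1.1306672
(208, 350) 1.1303506
(232, 330) 1.0442107
(208, 370) 1.1155922
1.1347165310663712
1.087145332232141
```

View pics/s2.png

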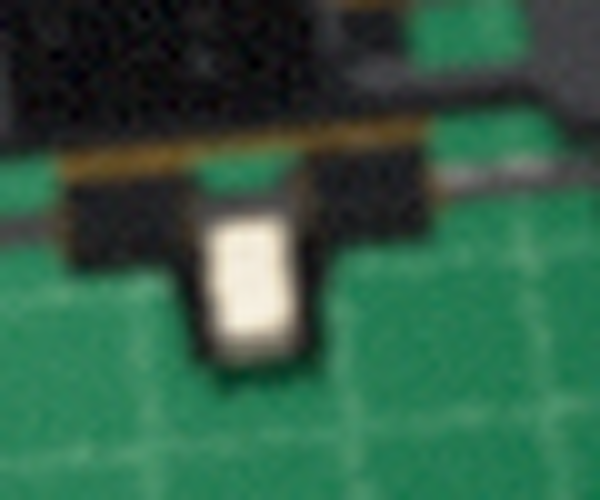

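Call:
arm_command([
  [[0,3,8],0],
  [[0,6,19],0],
  [[5,7,20],0],
  [[15,7,20],0],
  [[27,7,20],0],
])

```text
time_s: 2.7
tool_pos: [0.4689, -0.0777, 0.0161]
tool_rot: [180.0, -0.0, 86.0]
force: [-0.4, -0.3, -1.1]
grip_width: 0.0161
grasp_force: 0.0
```

Call:
arm_command([
  [[15,0,0],0],
  [[32,0,0],0],
  [[50,0,0],0],
  [[68,0,0],0],
  [[86,0,0],0],
])

```text
time_s: 3.2
tool_pos: [0.4748, 0.0094, 0.0164]
tool_rot: [180.0, -0.0, 86.1]
force: [0.0, 0.2, -0.5]
grip_width: 0.016
grasp_force: 0.0
```

```bash
python3 -c "
from h import *
go((470,75,14),(473,112,21),(476,180,20))"
```

```text
t 3.2 pos [474.8   9.4  16.4] rot [ 1.7996e+02 -5.0000e-02  8.6120e+01] q [-34.   7.  32. 120.  -5.  54.  -4.] grip 16.0 F [ 0.   0.2 -0.5]
(470, 75, 14) shift [65.1 -9.2  2.4] turn 0.007
(473, 112, 21) shift [102.3  -8.7  -4.6] turn 0.007
(476, 180, 20) shift [170.3 -10.3  -3.6] turn 0.007
```

Call:
arm_command([
  [[16,0,1],0],
  [[33,0,2],0],
  [[50,0,2],0],
  [[65,0,2],0],
  [[78,0,-1],0],
])

```text
time_s: 3.7
tool_pos: [0.4796, 0.0868, 0.017]
tool_rot: [-180.0, -0.0, 86.1]
force: [-0.4, -0.3, -0.2]
grip_width: 0.0162
grasp_force: 0.0
```

Call:
arm_command([
  [[12,0,-2],0],
  [[24,0,-4],0],
  [[38,0,-4],0],
  [[54,0,-3],0],
  [[70,0,-1],0],
])

```text
time_s: 4.2
tool_pos: [0.485, 0.1563, 0.0179]
tool_rot: [180.0, -0.0, 86.0]
force: [1.0, 0.5, -0.2]
grip_width: 0.016
grasp_force: 0.0
```

```bash
python3 -c "
from h import *
go((470,175,18))
p,d=viewer.read_camera('top');cv2.imwrite('pics/t2.png',cv2.resize(p[140:290,230:430],None,fx=4,fy=4,interpolation=cv2.INTER_CUBIC))"
```

```text
t 4.2 pos [485.  156.3  17.9] rot [ 1.7999e+02 -2.0000e-02  8.6040e+01] q [-44.  11.  25. 115.  -6.  55. -20.] grip 16.0 F [ 1.   0.5 -0.2]
(470, 175, 18) shift [ 17.7 -16.2  -0.1] turn 0.006
```

View pics/t2.png

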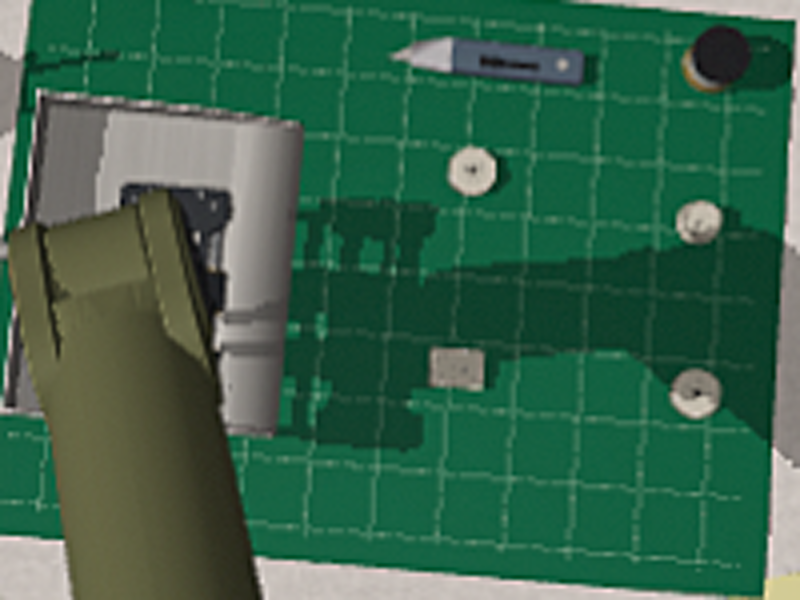

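The bar is unmoved at (457,368), so the fingers passed over it. I need to find the true fingertip height.

```bash
python3 - <<'E'
from h import *
o=env.get_obs(); t=o['tool_pos']
for n in("side","wrist"):
    p,d=viewer.read_camera(n); c=viewer.calibration(n)
    if n=="side":
        v,u=np.mgrid[0:400,0:640]; q=cv2.undistortPoints(np.stack([u,v],-1).reshape(-1,1,2).astype(float),c["K"],c["dist"])[:,0]
        z=d.ravel(); P=np.stack([q[:,0]*z,-q[:,1]*z,-z],1)@np.array(c["T"])[:3,:3].T+np.array(c["T"])[:3,3]
        P=P*1000; u=u.ravel(); v=v.ravel(); pb=p.reshape(-1,3)
        k=px(c,t-[0,0,.008]); print("pred tip px",k)
        m=(abs(u-k[0])<14)&(v>k[1]-24)&(v<k[1]+10)&(abs(P[:,1]-t[1]*1000)<14)&(pb.max(1)<70)
        for h in range(0,110,6):
            s=m&(P[:,2]>=h)&(P[:,2]<h+6)
            if s.any(): print(h,s.sum(),P[s].min(0).round(0),P[s].max(0).round(0))
        a=cv2.resize(p[130:260,230:360],(400,400),interpolation=cv2.INTER_CUBIC)
    else: a=np.hstack([a,cv2.resize(p[:, 120:520],(400,400))])
cv2.imwrite("pics/m3.png",a)
E
```

```text
pred tip px [285.68259242 177.42700114]
48 1 [495. 147.  54.] [495. 147.  54.]
54 1 [495. 147.  57.] [495. 147.  57.]
60 3 [471. 147.  61.] [495. 148.  64.]
66 5 [468. 148.  67.] [496. 150.  72.]
72 4 [469. 147.  73.] [496. 151.  78.]
78 7 [469. 146.  78.] [499. 153.  84.]
84 10 [464. 146.  85.] [499. 160.  90.]
90 15 [462. 146.  90.] [502. 159.  95.]
```

View pics/m3.png

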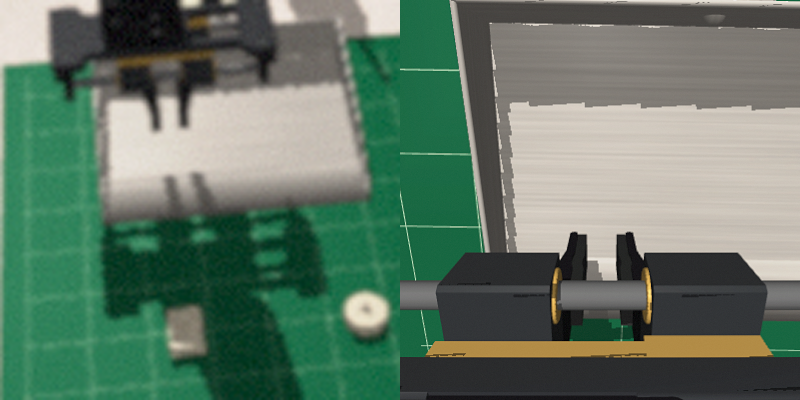

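Left: the tips at (155,128) are well separated from their shadows at (170,178), so they hang higher than the reading implies. I'll check with the wrist depth.

```bash
python3 - <<'E'
from h import *
from scipy.spatial.transform import Rotation as R
o=env.get_obs(); p,d=viewer.read_camera("wrist"); c=viewer.calibration("wrist"); H=np.array(c["hand_eye"]); print(H.round(3).tolist(), np.array(c["K"]).round(1).tolist())
T=np.eye(4);T[:3,:3]=R.from_euler('xyz',o['tool_rot'],degrees=True).as_matrix();T[:3,3]=o['tool_pos'];W=T@H
def pt(u,v,M):
    q=cv2.undistortPoints(np.array([[[u,v]]],float),c["K"],c["dist"])[0,0]; z=d[int(v),int(u)]
    return (M[:3,:3]@np.array([q[0]*z,-q[1]*z,-z])+M[:3,3])*1000
# picture is p[:,120:520] at 1:1
for n,x,y in(("floor",600,200),("floor",560,150),("mat",430,100),("mat",430,180),("wall top",472,100),("wall top",485,200)):
    print(n,pt(x-400+120,y,W).round(1),d[y,x-280])
for n,x,y in(("fL",575,237),("fR",625,237),("fL2",577,250),("fR2",627,250)): print(n,"tool",pt(x-280,y,H).round(1),d[y,x-280])
# side camera check on mat/pan heights
ps,ds=viewer.read_camera("side");cs=viewer.calibration("side");Ts=np.array(cs["T"])
for u,v in((300,220),(285,260),(330,180)):
    q=cv2.undistortPoints(np.array([[[u,v]]],float),cs["K"],cs["dist"])[0,0];z=ds[v,u];print("side",(Ts[:3,:3]@np.array([q[0]*z,-q[1]*z,-z])+Ts[:3,3])*1000)
E
```

```text
[[-0.0, 0.954, 0.3, 0.083], [1.0, 0.0, -0.0, -0.0], [-0.0, 0.3, -0.954, -0.189], [0.0, 0.0, 0.0, 1.0]] [[324.6, 0.0, 321.2], [0.0, 324.6, 195.0], [0.0, 0.0, 1.0]]
floor [484.5 172.3   4.4] 0.21313283
floor [461.9 207.1   5.7] 0.20193146
mat [386.4 242.1   3.2] 0.19540443
mat [375.  192.7   2.6] 0.21093442
wall top [426.  240.2  40.3] 0.15979314
wall top [421.7 187.1  36.2] 0.17965996
fL tool [ 11.4 -14.  -33.8] 0.169831
fR tool [  9.9  12.4 -30.7] 0.1732274
fL2 tool [ 10.4 -12.1 -46.7] 0.15777579
fR2 tool [ 10.1  12.3 -46.1] 0.15851863
side [498.83432236   3.97419343   1.35378295]
side [ 440.94184354 -114.29726676    2.70636146]
side [608.45535692 132.19266269   1.15127052]
```

```bash
python3 - <<'E'
from h import *
p,d=viewer.read_camera("wrist"); c=viewer.calibration("wrist"); H=np.array(c["hand_eye"])
def P(u,v):
    q=cv2.undistortPoints(np.array([[[u,v]]],float),c["K"],c["dist"])[0,0]; z=d[v,u]
    return (H[:3,:3]@np.array([q[0]*z,-q[1]*z,-z])+H[:3,3])*1000
for u in(290,294,298,302,340,344,348):
    print(u,[(v,*P(u,v).round(0).astype(int)) for v in range(228,256,3)])
for n,u,v in(("block",220,300),("blockfront",240,275),("block edge",200,254),("block R",420,254),("tan",320,350),("bar",320,295),("black",320,375)): print(n,P(u,v).round(0))
ps,ds=viewer.read_camera("side");c2=viewer.calibration("side");t=env.get_obs()['tool_pos'];print(t)
for h in(-10,0,10,20,30,40): print(h,px(c2,[t[0],t[1],t[2]-.008+h/1000]).round(1))
sub=ps[160:180,274:298].max(2); print(sub)
cv2.imwrite("pics/w4.png",cv2.resize(p[200:350,220:420],(800,600),interpolation=cv2.INTER_CUBIC))
E
```

```text
290 [(228, np.int64(83), np.int64(0), np.int64(-189)), (231, np.int64(-6), np.int64(-22), np.int64(14)), (234, np.int64(12), np.int64(-17), np.int64(-31)), (237, np.int64(11), np.int64(-17), np.int64(-34)), (240, np.int64(11), np.int64(-16), np.int64(-38)), (243, np.int64(12), np.int64(-16), np.int64(-42)), (246, np.int64(12), np.int64(-16), np.int64(-46)), (249, np.int64(11), np.int64(-15), np.int64(-48)), (252, np.int64(12), np.int64(-15), np.int64(-51)), (255, np.int64(83), np.int64(0), np.int64(-189))]
294 [(228, np.int64(-4), np.int64(-19), np.int64(13)), (231, np.int64(12), np.int64(-15), np.int64(-27)), (234, np.int64(11), np.int64(-15), np.int64(-30)), (237, np.int64(12), np.int64(-15), np.int64(-34)), (240, np.int64(12), np.int64(-14), np.int64(-38)), (243, np.int64(12), np.int64(-14), np.int64(-42)), (246, np.int64(12), np.int64(-14), np.int64(-46)), (249, np.int64(11), np.int64(-14), np.int64(-47)), (252, np.int64(12), np.int64(-13), np.int64(-52)), (255, np.int64(10), np.int64(-13), np.int64(-51))]
298 [(228, np.int64(-4), np.int64(-16), np.int64(13)), (231, np.int64(-6),
[... 4102 characters left out ...]
28 226 225 217 187 146 136 167 204 219 224 222 220 205 185 177 191
  211 218 220 219 216 217]
 [226 225 226 224 220 209 189 189 208 217 223 221 221 222 217 214 210 217
  217 219 220 220 218 217]
 [224 229 226 227 226 219 220 222 223 223 224 222 222 222 222 222 220 221
  220 215 220 218 216 216]
 [227 227 225 224 226 225 226 224 223 223 222 223 222 222 222 219 220 221
  220 220 220 222 221 219]
 [225 226 227 226 224 226 226 225 225 225 225 223 222 222 221 222 219 222
  222 221 219 220 217 216]
 [228 227 227 228 227 227 227 228 224 224 225 222 221 223 221 222 222 222
  222 218 219 216 217 217]
 [228 229 228 227 226 226 225 226 226 224 223 225 222 221 223 220 219 220
  220 220 218 220 216 213]]
```

View pics/w4.png

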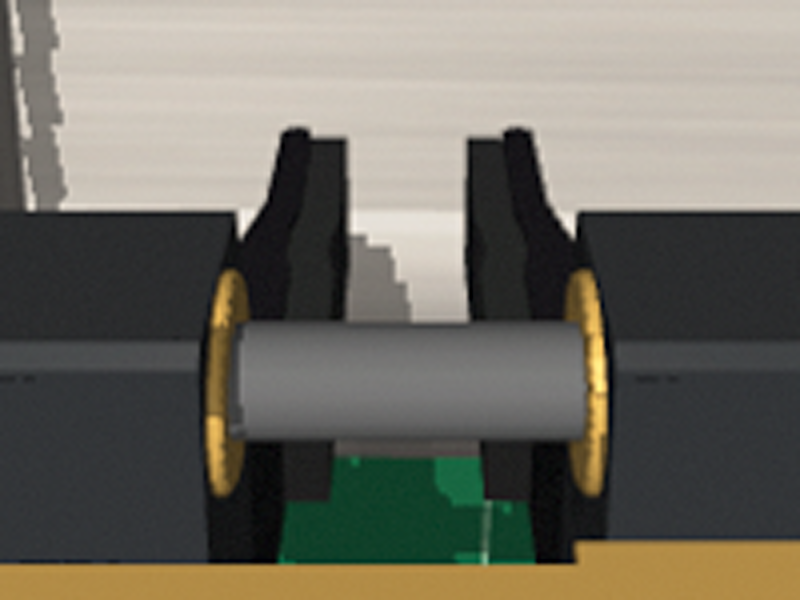

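The wrist view shows the tips ending at tool z ≈ -26, so they are about 34 mm short of the stated +8. Everything else is consistent, so I'll work with tip z = TCP z + 26 mm. Now going back behind the bar.

```bash
python3 -c "
from h import *
go((460,-108,18),(462,-108,-10),yaw=86)"
```

```text
t 4.55 pos [484.8 153.9  17.9] rot [-1.7999e+02  3.0000e-02  8.5970e+01] q [-44.  11.  25. 115.  -6.  55. -20.] grip 16.0 F [ 0.9 -0.7 -0.3]
(460, -108, 18) shift [-2.63e+02 -6.40e+00 -1.00e-01] turn -0.001
(462, -108, -10) shift [-262.9   -4.4   27.9] turn -0.001
```

Call:
arm_command([
  [[-45,-1,-4],0],
  [[-94,-2,-4],0],
  [[-143,-3,-2],0],
  [[-192,-4,0],0],
  [[-241,-5,0],0],
])

```text
time_s: 5.05
tool_pos: [0.4624, -0.0876, 0.0181]
tool_rot: [180.0, -0.0, 86.0]
force: [0.5, -1.1, -0.2]
grip_width: 0.0163
grasp_force: 0.0
```

Call:
arm_command([
  [[-22,0,0],0],
  [[-22,0,10],0],
  [[-22,0,20],0],
  [[-22,0,28],0],
  [[-22,0,30],0],
])

```text
time_s: 5.55
tool_pos: [0.4607, -0.1056, -0.0136]
tool_rot: [-179.8, -0.0, 86.2]
force: [-0.3, -0.3, -0.1]
grip_width: 0.0164
grasp_force: 0.0
```

```bash
python3 - <<'E'
from h import *
go((461,-106,-19),yaw=86)
p,d=viewer.read_camera("wrist"); cv2.imwrite("pics/w5.png",p[100:360,120:520])
E
```

```text
t 5.55 pos [ 460.7 -105.6  -13.6] rot [-179.84   -0.     86.18] q [-24.  11.  37. 121.  -8.  51.  13.] grip 16.4 F [-0.3 -0.3 -0.1]
(461, -106, -19) shift [-0.4  0.4  5.4] turn 0.003
```

View pics/w5.png

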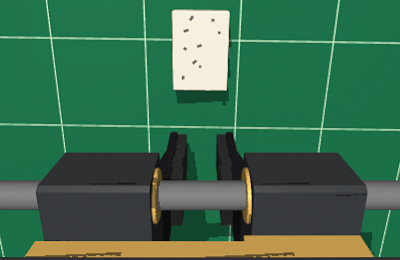

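The wrist view shows the bar centred on the fingers (col 201), just ahead of them. Descending and pushing.

Call:
arm_command([
  [[0,0,3],0],
  [[0,0,6],0],
  [[8,0,6],0],
  [[18,0,6],0],
  [[30,0,6],0],
])

```text
time_s: 6.1
tool_pos: [0.464, -0.0762, -0.0179]
tool_rot: [180.0, -0.0, 86.0]
force: [0.5, 0.4, -0.6]
grip_width: 0.0163
grasp_force: 0.0
```

Call:
arm_command([
  [[14,0,0],0],
  [[30,0,0],0],
  [[47,0,0],0],
  [[64,0,0],0],
  [[80,0,0],0],
])

```text
time_s: 6.6
tool_pos: [0.4694, 0.0047, -0.0178]
tool_rot: [180.0, -0.0, 86.1]
force: [-0.2, -0.1, 0.2]
grip_width: 0.0161
grasp_force: 0.0
```

```bash
cat >> h.py <<'E'
def blobs():
    o=env.get_obs(); p,d=viewer.read_camera("top"); c=viewer.calibration("top"); m=(p.min(2)>90).astype(np.uint8)
    hsv=cv2.cvtColor(p,cv2.COLOR_BGR2HSV); m[hsv[...,1]>110]=0
    m[:,:306]=0;m[:150]=0;m[270:]=0;m[:,420:]=0
    n,l,s,ce=cv2.connectedComponentsWithStats(m)
    for i in range(1,n):
        if s[i,4]>40: print(s[i],np.round(w(c,*ce[i],.014)*1000,1)[:2])
E
python3 -c "
from h import *
go((470,75,-18),(475,120,-11),(478,175,-14),yaw=86);blobs()"
```

```text
t 6.6 pos [469.4   4.7 -17.8] rot [ 1.7998e+02 -4.0000e-02  8.6130e+01] q [-34.  10.  32. 122.  -7.  50.  -1.] grip 16.1 F [-0.2 -0.1  0.2]
(470, 75, -18) shift [70.2 -4.1  0.2] turn 0.002
(475, 120, -11) shift [115.4  -2.2  -6.8] turn 0.002
(478, 175, -14) shift [170.5  -2.9  -3.8] turn 0.002
[328 150  16   8  87] [705.5 -27.5]
[342 176  12  13 118] [614.8 -60.5]
[399 190  11  11  96] [ 576.9 -234.1]
[397 233  13  12 117] [ 444.9 -229.6]
```

Call:
arm_command([
  [[15,0,0],0],
  [[31,0,0],0],
  [[47,0,0],0],
  [[60,0,0],0],
  [[72,0,-1],0],
])

```text
time_s: 7.15
tool_pos: [0.4741, 0.0754, -0.017]
tool_rot: [-180.0, 0.0, 86.1]
force: [0.0, -1.2, -0.0]
grip_width: 0.0162
grasp_force: 0.3
```

Call:
arm_command([
  [[11,0,-2],0],
  [[22,0,-4],0],
  [[33,0,-6],0],
  [[45,0,-7],0],
  [[57,0,-6],0],
])

```text
time_s: 7.65
tool_pos: [0.4787, 0.1312, -0.0104]
tool_rot: [180.0, 0.1, 86.1]
force: [-2.6, -13.9, 19.4]
grip_width: 0.0158
grasp_force: 9.8
```

Call:
arm_command([
  [[12,0,1],0],
  [[24,0,2],0],
  [[36,0,2],0],
  [[46,0,2],0],
  [[46,0,2],0],
])

```text
time_s: 8.15
tool_pos: [0.4855, 0.1729, -0.0098]
tool_rot: [179.7, 0.3, 85.9]
force: [-0.4, -12.7, 23.4]
grip_width: 0.0165
grasp_force: 10.4
```

```bash
cat >> h.py <<'E'
def wristpts():
    from scipy.spatial.transform import Rotation as R
    o=env.get_obs(); p,d=viewer.read_camera("wrist"); c=viewer.calibration("wrist")
    T=np.eye(4);T[:3,:3]=R.from_euler('xyz',o['tool_rot'],degrees=True).as_matrix();T[:3,3]=o['tool_pos'];W=T@np.array(c["hand_eye"])
    v,u=np.mgrid[0:400,0:640]; q=cv2.undistortPoints(np.stack([u,v],-1).reshape(-1,1,2).astype(float),c["K"],c["dist"])[:,0]; z=d.ravel()
    P=(np.stack([q[:,0]*z,-q[:,1]*z,-z],1)@W[:3,:3].T+W[:3,3])*1000
    P[z==0]=1e4
    return p,P.reshape(400,640,3)
def wblobs(zlo,zhi):
    p,P=wristpts(); m=((P[...,2]>zlo)&(P[...,2]<zhi)&(p.min(2)>70)).astype(np.uint8)
    n,l,s,ce=cv2.connectedComponentsWithStats(m)
    for i in range(1,n):
        if s[i,4]>400: k=l==i; print(s[i],"med",np.median(P[k],0).round(1),"lo",np.percentile(P[k],1,0).round(0),"hi",np.percentile(P[k],99,0).round(0))
E
python3 -c "
from h import *
go((478,175,-14),yaw=86);wblobs(13,21)"
```

```text
t 8.15 pos [485.5 172.9  -9.8] rot [179.71   0.26  85.95] q [-46.  14.  26. 115.  -8.  52. -20.] grip 16.5 F [ -0.4 -12.7  23.4]
(478, 175, -14) shift [ 1.5 -7.6  4.2] turn -0.001
[617 189  23  76 742] med [656.4 168.9  16.4] lo [654. 154.  13.] hi [659. 192.  21.]
[ 307  244   30   36 1018] med [484.6 165.9  17.3] lo [476. 156.  14.] hi [493. 175.  20.]
```

Call:
arm_command([
  [[0,0,-6],0],
  [[0,0,-20],0],
  [[0,0,-40],0],
  [[-30,0,-60],0],
  [[-60,0,-60],0],
])

```text
time_s: 8.7
tool_pos: [0.4792, 0.1191, 0.05]
tool_rot: [179.7, -0.2, 86.2]
force: [0.2, -0.9, 0.2]
grip_width: 0.0161
grasp_force: 0.0
```

```bash
python3 -c "
from h import *
go((478,105,-14),yaw=86);wblobs(8,27)
p,P=wristpts();print('floor',P[150,320],P[120,400]);cv2.imwrite('pics/w6.png',np.hstack([p[:,120:520],cv2.resize(viewer.read_camera('top')[0][150:270,230:350],(400,400))]))"
```

```text
t 8.7 pos [479.2 119.1  50. ] rot [ 1.7974e+02 -1.7000e-01  8.6240e+01] q [-44.   7.  29. 116.  -4.  58. -17.] grip 16.1 F [ 0.2 -0.9  0.2]
(478, 105, -14) shift [-14.1  -0.3  64. ] turn 0.004
[ 236    4  386  250 8548] med [651.2 122.6  10.2] lo [420.  83.   8.] hi [662. 234.  27.]
[ 297  135   43   59 2275] med [478.9 155.1  16.3] lo [464. 134.  11.] hi [494. 174.  18.]
floor [480.112704   157.87520281  16.56170205] [537.74954999 172.82683033   3.96629297]
```

View pics/w6.png

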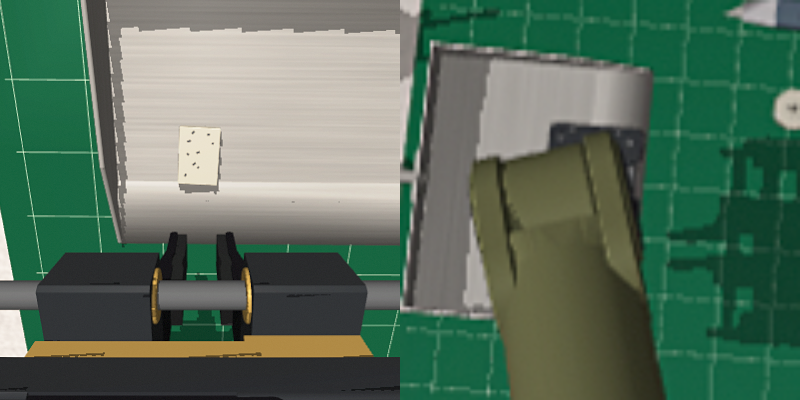

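The bar lies flat at (479,155), just past the crest. The tips rode over it because they were too high. Descending behind it to a lower height and pushing deeper.

Call:
arm_command([
  [[-4,0,18],0],
  [[-4,0,38],0],
  [[-4,0,56],0],
  [[-4,0,65],0],
  [[-4,0,65],0],
])

```text
time_s: 9.35
tool_pos: [0.4754, 0.1147, -0.0175]
tool_rot: [-179.8, -0.0, 86.1]
force: [-5.1, -0.7, 8.9]
grip_width: 0.0164
grasp_force: 4.2
```

Call:
arm_command([
  [[10,0,0],0],
  [[22,0,0],0],
  [[34,0,1],0],
  [[46,0,2],0],
  [[58,0,2],0],
])

```text
time_s: 9.85
tool_pos: [0.4806, 0.1729, -0.0203]
tool_rot: [-180.0, -0.0, 86.1]
force: [-0.4, 0.3, -0.4]
grip_width: 0.0159
grasp_force: 0.0
```

Call:
arm_command([
  [[8,0,0],0],
  [[8,0,-10],0],
  [[0,0,-30],0],
  [[-20,0,-50],0],
  [[-50,0,-65],0],
])

```text
time_s: 10.35
tool_pos: [0.4782, 0.1218, 0.0468]
tool_rot: [179.9, -0.1, 86.2]
force: [1.7, -1.1, 0.0]
grip_width: 0.0161
grasp_force: 0.0
```

```bash
python3 -c "
from h import *
go((610,-115,40),yaw=86);wblobs(12,21)"
```

```text
t 10.35 pos [478.2 121.8  46.8] rot [ 1.799e+02 -6.000e-02  8.618e+01] q [-45.   7.  29. 116.  -4.  58. -18.] grip 16.1 F [ 1.7 -1.1  0. ]
(610, -115, 40) shift [-227.5  147.3    6.8] turn 0.003
[ 547   22   70  233 2260] med [656.7 169.3  16.7] lo [649.  83.  12.] hi [662. 232.  21.]
[ 296   45   47   70 2876] med [482.2 213.5  16.5] lo [467. 193.  15.] hi [497. 233.  18.]
```

Call:
arm_command([
  [[-40,24,0],0],
  [[-80,50,0],0],
  [[-120,76,0],0],
  [[-160,102,0],0],
  [[-200,128,0],0],
])

```text
time_s: 10.9
tool_pos: [0.5922, -0.0891, 0.0458]
tool_rot: [180.0, -0.0, 86.0]
force: [0.7, -0.3, 0.2]
grip_width: 0.016
grasp_force: 0.0
```

Call:
arm_command([
  [[-20,15,5],0],
  [[-38,23,10],0],
  [[-38,23,15],0],
  [[-38,23,20],0],
  [[-38,23,20],0],
])

```text
time_s: 11.4
tool_pos: [0.6107, -0.1246, 0.0241]
tool_rot: [-179.9, -0.1, 86.1]
force: [0.5, 0.9, -0.6]
grip_width: 0.0165
grasp_force: 0.0
```

```bash
python3 -c "
from h import *
go((614,-111,-18),(606,185,-18),yaw=86);wblobs(11,19)"
```

```text
t 11.4 pos [ 610.7 -124.6   24.1] rot [-1.7989e+02 -8.0000e-02  8.6130e+01] q [-19.  26.  36.  99. -17.  61.  18.] grip 16.5 F [ 0.5  0.9 -0.6]
(614, -111, -18) shift [13.7  2.3 42.1] turn 0.002
(606, 185, -18) shift [308.5 -25.6  42.1] turn 0.002
[ 432   27   65  223 6658] med [701.9 -64.7  17.8] lo [ 685. -145.   12.] hi [715. -17.  19.]
[ 292  100   59   59 2599] med [614.5 -62.3  14.4] lo [598. -79.  13.] hi [631. -46.  16.]
```

Call:
arm_command([
  [[4,1,16],0],
  [[8,2,32],0],
  [[10,2,43],0],
  [[16,2,43],0],
  [[26,2,43],0],
])

```text
time_s: 11.95
tool_pos: [0.615, -0.101, -0.0186]
tool_rot: [-179.9, 0.0, 86.0]
force: [0.3, -0.8, -0.2]
grip_width: 0.0163
grasp_force: 0.0
```

Call:
arm_command([
  [[10,0,0],0],
  [[22,0,0],0],
  [[36,0,0],0],
  [[51,-1,0],0],
  [[66,-2,0],0],
])

```text
time_s: 12.45
tool_pos: [0.6183, -0.0331, -0.0178]
tool_rot: [180.0, -0.0, 86.1]
force: [0.3, -0.9, 0.5]
grip_width: 0.016
grasp_force: 0.2
```

```bash
python3 -c "
from h import *
go((616,60,-19),yaw=86);wblobs(10,19)"
```

```text
t 12.45 pos [618.3 -33.1 -17.8] rot [ 1.7997e+02 -2.0000e-02  8.6080e+01] q [-26.  28.  33. 101. -18.  56.  10.] grip 16.0 F [ 0.3 -0.9  0.5]
(616, 60, -19) shift [92.7 -8.6  1.2] turn 0.001
[ 287  174   70   67 3500] med [619.9  -5.7  14.3] lo [603. -23.  11.] hi [636.  10.  16.]
[ 460  180   47  100 2824] med [705.  -30.5  16.7] lo [695. -51.  10.] hi [716.  -2.  19.]
```

Call:
arm_command([
  [[16,-1,0],0],
  [[32,-2,0],0],
  [[48,-3,0],0],
  [[64,-4,0],0],
  [[80,-5,0],0],
])

```text
time_s: 13.0
tool_pos: [0.6186, 0.0469, -0.018]
tool_rot: [180.0, -0.0, 86.1]
force: [0.3, -0.2, -0.7]
grip_width: 0.0159
grasp_force: 0.1
```

Call:
arm_command([
  [[11,0,0],0],
  [[22,0,-1],0],
  [[33,0,-2],0],
  [[44,0,-2.5],0],
  [[56,0,-2.5],0],
])

```text
time_s: 13.5
tool_pos: [0.623, 0.1013, -0.0151]
tool_rot: [180.0, -0.0, 86.0]
force: [-0.5, -0.5, 0.5]
grip_width: 0.0162
grasp_force: 0.0
```

Call:
arm_command([
  [[12,0,0],0],
  [[24,0,0],0],
  [[38,0,2],0],
  [[54,0,2],0],
  [[70,0,2],0],
])

```text
time_s: 14.0
tool_pos: [0.6271, 0.1728, -0.0178]
tool_rot: [-180.0, -0.0, 86.1]
force: [0.4, 0.5, -0.1]
grip_width: 0.0164
grasp_force: 0.0
```

```bash
python3 -c "
from h import *
go((616,60,-19),yaw=86);wblobs(12,21)"
```

```text
t 14.0 pos [627.1 172.8 -17.8] rot [-1.7998e+02 -2.0000e-02  8.6060e+01] q [-41.  31.  30.  96. -18.  58.  -9.] grip 16.4 F [ 0.4  0.5 -0.1]
(616, 60, -19) shift [-113.3   -3.3    1.2] turn 0.001
[377 135  12 117 405] med [659.7 205.3  16.8] lo [657. 174.  12.] hi [662. 234.  21.]
[   0  162   72   79 4492] med [484.  214.3  16.2] lo [467. 193.  12.] hi [498. 233.  18.]
[ 287  175   70   68 3579] med [628.8 200.3  16.3] lo [612. 183.  13.] hi [645. 216.  18.]
```

Call:
arm_command([
  [[-3,0,-10],0],
  [[-10,0,-35],0],
  [[-40,-10,-60],0],
  [[-80,-25,-65],0],
  [[-120,-40,-65],0],
])

```text
time_s: 14.55
tool_pos: [0.58, 0.0517, 0.0498]
tool_rot: [179.8, -0.0, 86.0]
force: [0.4, -0.7, 0.8]
grip_width: 0.0162
grasp_force: 0.0
```

Call:
arm_command([
  [[-44,-15,0],0.03],
  [[-88,-30,0],0.06],
  [[-132,-45,0],0.09],
  [[-176,-60,0],0.12],
  [[-220,-75,0],0.14],
])

```text
time_s: 15.05
tool_pos: [0.4878, -0.163, 0.0483]
tool_rot: [179.9, -0.0, 77.9]
force: [0.1, -0.1, -0.6]
grip_width: 0.0161
grasp_force: 0.0
```

```bash
python3 -c "
from h import *
go((435,-281,30),yaw=78);wblobs(11,19)"
```

```text
t 15.05 pos [ 487.8 -163.    48.3] rot [ 1.7993e+02 -4.0000e-02  7.7860e+01] q [-25.  11.  44. 113.  -9.  59.  12.] grip 16.1 F [ 0.1 -0.1 -0.6]
(435, -281, 30) shift [-126.5  -26.8   18.3] turn -0.003
[ 599    0   41  132 2476] med [ 692.8 -118.2   18.1] lo [ 684. -146.   16.] hi [707. -68.  19.]
```

Call:
arm_command([
  [[-35,-8,0],0],
  [[-75,-16,0],0],
  [[-115,-24,5],0],
  [[-127,-27,15],0],
  [[-127,-27,18],0],
])

```text
time_s: 15.6
tool_pos: [0.4339, -0.2818, 0.0295]
tool_rot: [-180.0, 0.0, 77.6]
force: [-0.8, -0.8, -0.3]
grip_width: 0.0163
grasp_force: 0.0
```

```bash
python3 -c "
from h import *
go((435,-279,-19),yaw=78);wblobs(11,19)"
```

```text
t 15.6 pos [ 433.9 -281.8   29.5] rot [-1.7997e+02  3.0000e-02  7.7640e+01] q [-13.  14.  48. 114. -13.  57.  29.] grip 16.3 F [-0.8 -0.8 -0.3]
(435, -279, -19) shift [ 3.   0.5 48.5] turn -0.006
[ 295  118   56   56 2408] med [ 445.5 -231.    14.3] lo [ 429. -248.   13.] hi [ 462. -215.   16.]
```

Call:
arm_command([
  [[0,0,16],0],
  [[0,0,32],0],
  [[2,0,48],0],
  [[10,0,48],0],
  [[20,0,48],0],
])

```text
time_s: 16.15
tool_pos: [0.4402, -0.2584, -0.019]
tool_rot: [-179.9, 0.0, 78.0]
force: [0.3, -0.0, -0.4]
grip_width: 0.0164
grasp_force: 0.0
```

Call:
arm_command([
  [[9,0,0],0],
  [[20,0,0],0],
  [[34,0,0],0],
  [[49,0,0],0],
  [[64,0,0],0],
])

```text
time_s: 16.65
tool_pos: [0.4546, -0.1953, -0.018]
tool_rot: [179.9, -0.0, 78.1]
force: [-0.1, -0.2, 0.1]
grip_width: 0.0161
grasp_force: 0.1
```

```bash
python3 -c "
from h import *
go((520,70,-18),yaw=78);wblobs(10,19)"
```

```text
t 16.65 pos [ 454.6 -195.3  -18. ] rot [ 1.7993e+02 -3.0000e-02  7.8060e+01] q [-20.  16.  45. 119. -14.  51.  21.] grip 16.1 F [-0.1 -0.2  0.1]
(520, 70, -18) shift [273.1   9.1   0. ] turn 0.001
[ 287  174   70   67 3530] med [ 460.  -168.3   14.3] lo [ 443. -186.   11.] hi [ 476. -152.   16.]
[522 255  48  25 535] med [ 570.2 -226.    14.3] lo [ 563. -234.   10.] hi [ 584. -223.   19.]
```

Call:
arm_command([
  [[16,0,0],0],
  [[33,0,0],0],
  [[50,0,0],0],
  [[67,0,0],0],
  [[84,0,0],0],
])

```text
time_s: 17.2
tool_pos: [0.4718, -0.1136, -0.018]
tool_rot: [179.9, -0.0, 78.0]
force: [0.0, 0.3, -0.2]
grip_width: 0.016
grasp_force: 0.1
```

Call:
arm_command([
  [[17,0,0],0],
  [[34,0,0],0],
  [[51,0,0],0],
  [[68,0,0],0],
  [[85,0,0],0],
])

```text
time_s: 17.7
tool_pos: [0.4893, -0.0303, -0.018]
tool_rot: [179.9, -0.0, 78.0]
force: [0.3, -0.4, 0.0]
grip_width: 0.0164
grasp_force: 0.1
```

Call:
arm_command([
  [[17,0,0],0],
  [[34,0,0],0],
  [[51,0,0],0],
  [[68,0,0],0],
  [[82,0,0],0],
])

```text
time_s: 18.2
tool_pos: [0.5063, 0.0503, -0.018]
tool_rot: [180.0, -0.0, 78.1]
force: [0.4, -0.5, -0.1]
grip_width: 0.016
grasp_force: 0.2
```

```bash
python3 -c "
from h import *
go((530,170,-18),yaw=78);wblobs(10,21)"
```

```text
t 18.2 pos [506.3  50.3 -18. ] rot [ 1.7995e+02 -4.0000e-02  7.8080e+01] q [-42.  16.  38. 117. -13.  51. -10.] grip 16.0 F [ 0.4 -0.5 -0.1]
(530, 170, -18) shift [122.   -1.6  -0. ] turn 0.001
[  49    0   87  219 3137] med [418.1 150.4  15.3] lo [413.  95.  10.] hi [422. 191.  21.]
[ 586    0   44  165 2918] med [652.1 115.3  15.3] lo [648.  74.  10.] hi [655. 143.  21.]
[ 287  173   70   69 3601] med [511.8  77.6  15.7] lo [495.  59.  11.] hi [528.  93.  18.]
```

Call:
arm_command([
  [[12,0,0],0],
  [[24,0,0],0],
  [[36,0,-1],0],
  [[47,0,-2.5],0],
  [[58,0,-2.5],0],
])

```text
time_s: 18.75
tool_pos: [0.5185, 0.1063, -0.0157]
tool_rot: [180.0, -0.0, 78.0]
force: [-0.0, -0.1, -0.5]
grip_width: 0.0162
grasp_force: 0.1
```

Call:
arm_command([
  [[12,0,0],0],
  [[25,0,0],0],
  [[38,0,2],0],
  [[52,0,2],0],
  [[66,0,2],0],
])

```text
time_s: 19.25
tool_pos: [0.5316, 0.1716, -0.0182]
tool_rot: [-180.0, -0.0, 78.0]
force: [-0.5, 0.1, -0.5]
grip_width: 0.016
grasp_force: 0.0
```

Call:
arm_command([
  [[-3,0,-8],0],
  [[-8,0,-40],0],
  [[-8,0,-80],0],
  [[-8,0,-120],0],
  [[-8,0,-150],0],
])

```text
time_s: 19.75
tool_pos: [0.5308, 0.1614, 0.1351]
tool_rot: [179.9, -0.1, 77.9]
force: [0.9, 0.6, -0.4]
grip_width: 0.0158
grasp_force: 0.0
```

```bash
python3 -c "
from h import *
go((530,170,-18),yaw=78);wblobs(12,21);blobs()"
```

```text
t 19.75 pos [530.8 161.4 135.1] rot [ 1.7988e+02 -1.0000e-01  7.7930e+01] q [-53.  10.  37. 103.  -6.  69. -26.] grip 15.8 F [ 0.9  0.6 -0.4]
(530, 170, -18) shift [  8.2  -2.6 153.1] turn -0.001
[447  74   6 142 478] med [657.2 172.6  16.8] lo [652. 103.  12.] hi [662. 232.  21.]
[ 395   98   40   40 1181] med [628.2 203.5  16.6] lo [611. 187.  13.] hi [645. 220.  18.]
[ 243  119   35   43 1231] med [482.6 213.7  16.3] lo [468. 194.  14.] hi [497. 233.  18.]
[ 301  123   38   38 1080] med [537.5 200.9  16.2] lo [521. 184.  15.] hi [554. 217.  18.]
[495 310  25  47 863] med [703.9 -52.8  17.7] lo [690. -92.  13.] hi [716. -27.  20.]
[328 150  16   8  88] [705.6 -27.4]
[401 191   9   9  60] [ 577.5 -238.3]
```

```bash
python3 - <<'E'
from h import *
p,d=viewer.read_camera("top");d0=np.load("topd.npy")
def kn(d):
    s=d[184:206,394:416]; base=np.median(s); v,u=np.nonzero(s<base-.013); return u.mean()+394,v.mean()+184,len(u),base-s[s>0].min()
print(kn(d0),kn(d))
for n,r in(("knife",(slice(148,164),slice(325,382))),("jar",(slice(145,166),slice(398,422)))): print(n,np.nanmedian(abs(d[r]-d0[r])),(abs(d[r]-d0[r])>.01).sum())
E
```

```text
(np.float64(404.8333333333333), np.float64(194.11111111111111), 54, np.float32(0.029627442)) (np.float64(404.45), np.float64(194.46666666666667), 60, np.float32(0.0276047))
knife 0.002433002 13
jar 0.0023645759 4
```

Knob, knife and jar are unchanged, and all three pieces are inside the pan.

```bash
python3 -c "
from h import *
print(env.sign_off())"
```

```text
the job is handed in; nothing more can be done
None
```

Both plugs and the bar end are well inside the dustpan, the knob is still standing in place, the knife and jar are undisturbed, and the job is handed in at about 20 s; the fingertips are about 34 mm shorter than stated, so the first pass missed the bar and a later one briefly rode over it (about 23 N).

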